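# Shut and lock the service hatch of the control box

### The arm

A 6-joint arm with a two-finger parallel gripper is mounted at the origin on a cart in front of the work surface, level with it; the furniture and walls round the work are solid. World frame = base frame: x ahead of the robot, y to its left, z up, the work surface at z = 0. Lengths are in mm, angles in degrees, forces in N, time in s.
With the tool pointing down it reaches from about 350 to 850 mm from the base axis. Payload 8.1 kg.
Tool frame: the origin (TCP) lies at the very end of the fingers, on their centre line; the grasp point (between the pads) lies 19 mm behind it; z points along the fingers, y is the direction in which the jaws open and shut (so a half turn about z gives the same grasp; the last joint's range is limited). The gripper opens to 85 mm and grips with 20 to 120 N. Pads are 22 mm wide; open, the fingers measure 114 mm over their backs; the gripper's body (76 mm by 85 mm) begins 54 mm behind the grasp point. The pads swing forward as they close: fully open they stand 13 mm farther back than shut.
Start: joints at [68.789, 7.471, 85.268, -0, 87.261, -4.893], TCP at [168.557, 575.842, 231.292] pointing down, gripper open.
Joint ranges: [-169.43, 169.43], [-51.17, 129.36], [1.28, 143.12], [-76.62, 256.62], [0, 156.53], [-152.29, 152.29]. Speed limits (degrees/s): [136.94, 136.94, 159.86, 180, 180, 180].

### API

Orientations are given as [roll, pitch, yaw] about the fixed x, y, z axes, in that order (R = Rz(yaw) Ry(pitch) Rx(roll)).
In Python, from bench import r gives the robot as it stands.
- The arm moves only by the shell command python3 -m jog 'ROWS' [OPENING] [FORCE]. ROWS is JSON, a list of rows, each a list of 6 numbers: the shift along the tool's x, y, z normalised to -1 to 1, where 1 is 0.25 m, then the turn, a rotation vector about the tool's x, y, z normalised to -1 to 1, where 1 is pi rad. In form: [[x, y, z, ax, ay, az], ...]. A call has 1 to 10 rows; each row is the pose to reach, as a shift and turn from the pose commanded when the call began, along the tool's axes at that moment, turning the shorter way round; what a row does not reach only later rows make up. A row lasts 1/10 s, in which the tool goes at most 50 mm and 8.59 degrees, less where a joint would pass 70% of its speed; a pose out of reach is approached as far as the arm can. A call with a number of a shift or a turn outside -1 to 1 is refused whole. A call with a gripper value outside its range is refused whole. OPENING is the opening, from 0 (shut) to 1 (fully open), set as the call begins (- or left out, the last holds). The fingers move at their own pace and stop on an object; FORCE is the grip in N (left out, the last holds). Time passes only in rows, so rows that repeat a pose let the fingers close. It gives the time, the measured TCP pose, the force and the opening at its end, in the units of the state.
- r.sense(): the state, without advancing time (a new reading comes with each control period).
- r.snapshot(name): name is "side" or "top" or "wrist"; returns a dict with "pixels" (420x560x3 uint8, red, green, blue), "intrinsics" (3x3 intrinsics, pixels), "dist" ([k1, k2, p1, p2, k3] as OpenCV has them; the pictures are not rectified), "extrinsics" (4x4, takes a point from camera to world coordinates). Camera axes: x right, y down, z forward; pixel columns grow to the right and rows downward; lengths in mm; the calibration is good to about 2 mm. A picture is of the moment at which its call begins. There is no depth.
- r.hand_in(): hands the job in, once; it reports no verdict.
The state is a dict: "time": time; "joint_pos": joint angles; "qd": joint speeds; "joint_efforts": joint torques, N m; "tool_pos": TCP position; "tcp_rot": TCP orientation; "ft_force": force on the tool from outside, world axes, zero at the start; "wrist_torque": the same for the moment, N m; "finger_gap": finger opening in mm.
Only numpy, scipy, OpenCV 4.12 (cv2) and the standard library are available. Lean on these libraries where they do the work, as an engineer would, in place of code of your own. Each camera call takes 0.05 s, during which the arm holds its last target.

### The job

The service hatch of the grey control box has been left open. Swing it shut onto its rubber seal, then press it down by the wing knob just firmly enough for the hidden tongue to pass under the frame edge and turn the knob about a quarter turn clockwise, until its wing stands square to the hatch's front edge, so that the hatch is locked when you let go. Do not force anything: neither crush the hatch down on its frame nor lever the tongue against the edge, and leave the other things where they are.

Things in the scene. Friction and masses are not known exactly. Their poses are not given: they have to be found in the camera images.
- control_box: grey sheet-steel control box, 240 (x) x 300 (y) x 100 mm high, standing on the bench, immovable; origin at the centre of its underside, z up, x away from the robot (roughly), y to the left. The left part of its top is the service hatch; the right part carries a small selector, two lamps and a loose carton.
- hatch (a joint): angle of the service hatch, rad: about 0 shut and locked (within 0.04: frames differ), positive open. A 3 mm steel sheet, 188 x 196 mm wide, 0.3 kg with its knob, hinged along its far (+x) side; its free edge, on the robot's side, swings up. The stiff hinge (0.4 N m friction) holds it at any angle where it is left.
- hatch_hinge (a point): point on the hinge axis, half-way along it, 111 mm above the bench; turns with the hatch. Its y axis is the hinge axis, its -x axis runs along the hatch to the free edge, its z axis is the outward normal of the hatch's outer face, in whose plane the origin lies.
- hatch_edge (a point): middle of the hatch's free edge, 194 mm from the hinge axis; axes as hatch_hinge.
- wing_knob (a joint): angle of the wing knob relative to the hatch, rad: 0 = wing parallel to the hatch's free edge, tongue drawn in; grows clockwise seen from outside (from above when shut); stop at 1.57 = wing square to the free edge, tongue behind the frame edge. 0.06 N m of friction; stays where it is left.
- wing_grip (a point): centre of the knob's wing, on its axis, on the hatch's centre line 150 mm from the hinge axis, 26 mm above the outer face. The wing is a black blade 9 mm thick (x axis), 48 mm long (y axis), 28 mm high (12 to 40 mm above the face) on a 26 mm wide foot of the same thickness and a flat round rosette (29 mm across, 6 mm high). z axis = knob axis, outward. Turns with the knob.
- tongue_tip (a point): end of the hidden steel tongue under the hatch, 34 mm from the knob's axis along -y of wing_grip's axes; tongue 14 mm wide, 4 mm thick, upper side 24 mm below the hatch's inner face. It turns with the knob. If the hatch is not pressed down far enough, it strikes the side of the frame edge when the knob is at about 0.35 rad.
- seal_front (a point): nominal top of the rubber seal at the frame's front edge, 180 mm from the hinge; the true height of frame and seal differs by up to 5 mm either way, unmeasured: go by force. The seal gives 1.8 N per mm and goes solid at 8 mm (18 N down on the knob). Once squeezed 6.5 mm (15 N down on the knob) it lets the tongue pass under the 18 mm deep edge; 17 to 20 N serves for every box.
- screwdriver_mid (a point): bystander: screwdriver with an orange handle, 199 mm long, 26 mm thick, lying left of the control box; the point lies about 13 mm above its underside. Leave it alone.
- spanner_mid (a point): bystander: open-ended steel spanner, 162 mm long, 6 mm thick, lying right of the control box; the point lies about 3 mm above its underside. Leave it alone.
- indicator_box_mid (a point): bystander: small flat yellow carton, 46 x 72 x 14 mm, lying on the right half of the control box's top; the point lies about 7 mm above its underside. Leave it alone.
- beaker_mid (a point): bystander: glass beaker, 62 mm across, 80 mm high; the point lies about 40 mm above its underside. Leave it alone.
- tea_mug_mid (a point): bystander: white mug, 78 mm across, 97 mm high; the point lies about 48 mm above its underside. Leave it alone.
- nail_brush_mid (a point): bystander: grey scrubbing brush, 30 x 85 x 55 mm; the point lies about 27 mm above its underside. Leave it alone.
- dye_jar_mid (a point): bystander: white jar with a pale cap, 50 mm across, 95 mm high; the point lies about 47 mm above its underside. Leave it alone.

How it is judged:
By the outcome, as a careful person would: the job done as asked, in the order asked, and still so for the second after the job is handed in, with the robot touching nothing.
It also fails if it takes over 54 s, if anything falls off the work surface, if the arm or the gripper's body presses on something with over 40 N, if the wrist force passes 120 N, or if a joint passes its speed limit or range.

## Working session

There is one attempt and no reset: what is moved stays moved. The work goes in short steps, Python scripts to look and compute and a shell command to move; the robot and the scene stay as the last step left them, time stands still between calls to the robot, and variables do not carry over. Pictures are saved under pics/ and viewed, and the job is handed in when it is done.

```bash
ls; mkdir -p pics
python3 - <<'E'
from bench import r
import cv2,json
print(r.sense())
for n in ("side","top","wrist"):
    s=r.snapshot(n)
    cv2.imwrite(f"pics/{n}0.png",s["pixels"][:,:,::-1])
    print(n,s["intrinsics"],s["dist"],s["extrinsics"])
E
```

```text
pics
{'time': 0.0, 'joint_pos': array([ 6.87898152e+01,  7.51462021e+00,  8.53303846e+01, -4.43276706e-04,
        8.72609289e+01, -4.89198248e+00]), 'qd': array([ 0.0346233 , -0.00323038,  0.02200297, -0.08930621,  0.05515991,
        0.02245435]), 'joint_efforts': array([-5.15233241e-04, -5.69436479e+01, -5.00519693e+01, -1.26787854e-04,
        1.55920722e-02, -3.48445454e-06]), 'tool_pos': array([168.35256568, 575.32074479, 230.23891972]), 'tcp_rot': array([-1.79894414e+02, -8.59264571e-03,  1.63681811e+02]), 'ft_force': array([-0.33502463,  0.30349889,  0.10356279]), 'wrist_torque': array([-0.02836001, -0.01936138,  0.0179814 ]), 'finger_gap': 85.59915846429831}
side [[394.06477614   0.         283.32359905]
 [  0.         394.06477614 206.34987754]
 [  0.           0.           1.        ]] [0.02568383 0.         0.         0.         0.        ] [[-9.51123521e-01 -1.59759289e-01  2.64274512e-01  1.54933365e+02]
 [-3.08446461e-01  5.33023748e-01 -7.87874650e-01  1.05355237e+03]
 [-1.49942967e-02 -8.30880650e-01 -5.56248611e-01  8.75445399e+02]
 [ 0.00000000e+00  0.00000000e+00 
[... 259 characters left out ...]
1  7.56159652e-02  4.44459516e+02]
 [-9.99956033e-01  9.29582937e-03  1.23233284e-03 -3.89900092e+01]
 [-1.93166577e-03 -7.56013327e-02 -9.97136253e-01  1.43029435e+03]
 [ 0.00000000e+00  0.00000000e+00  0.00000000e+00  1.00000000e+00]]
wrist [[308.76422999   0.         278.8957244 ]
 [  0.         308.76422999 211.05450906]
 [  0.           0.           1.        ]] [-0.06871134  0.          0.          0.          0.        ] [[ 2.81492972e-01  9.15543406e-01  2.87301197e-01  9.44096110e+01]
 [ 9.59561750e-01 -2.68042787e-01 -8.59901838e-02  5.96349652e+02]
 [-1.71873210e-03  2.99888872e-01 -9.53972594e-01  3.73026287e+02]
 [ 0.00000000e+00  0.00000000e+00  0.00000000e+00  1.00000000e+00]]
```

View pics/side0.png

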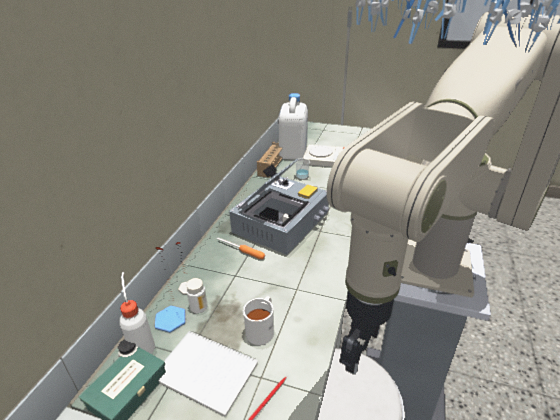

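View pics/top0.png

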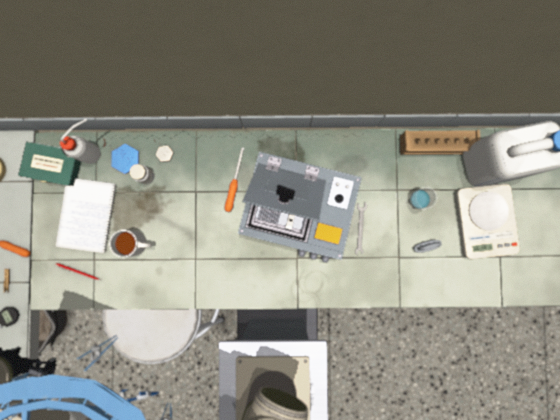

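View pics/wrist0.png

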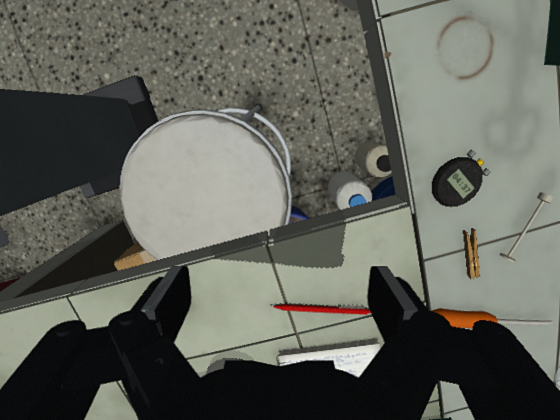

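The top view shows the control box around (302,205), its hatch open and tilted back with the knob near (285,193). The side view shows the hatch up near (268,185). I'll enlarge both.

Run:
```python
import cv2
a=cv2.imread("pics/top0.png")[140:270,225:375]
cv2.imwrite("pics/top0z.png",cv2.resize(a,None,fx=4.6,fy=4.6,interpolation=cv2.INTER_CUBIC))
a=cv2.imread("pics/side0.png")[165:270,210:340]
cv2.imwrite("pics/side0z.png",cv2.resize(a,None,fx=5.5,fy=5.5,interpolation=cv2.INTER_CUBIC))
```

```text
(no output)
```

View pics/top0z.png

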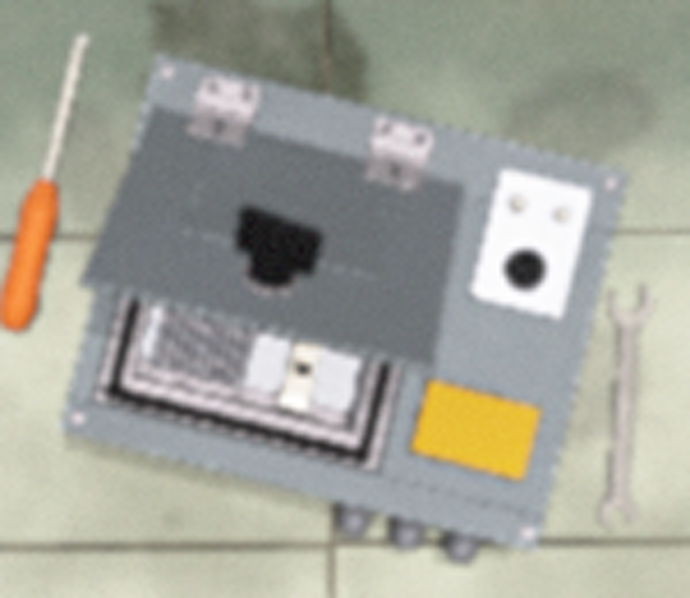

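View pics/side0z.png

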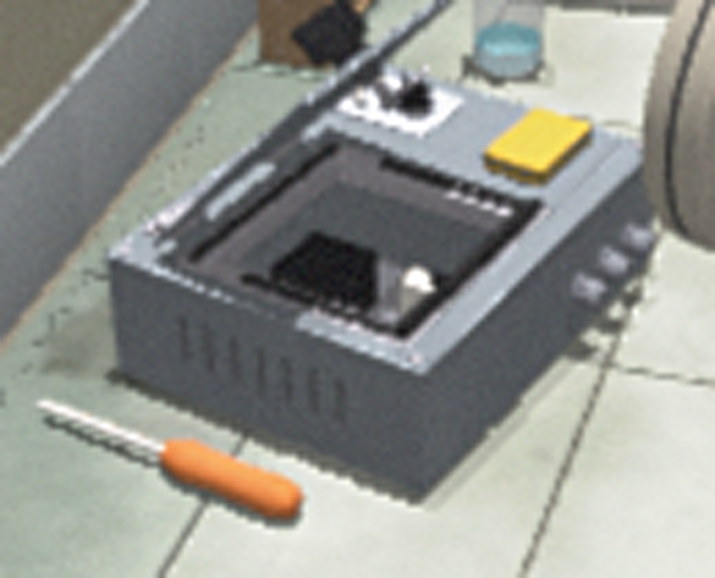

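```bash
cat > h.py <<'E'
import numpy as np, cv2
from scipy.optimize import least_squares
from scipy.spatial.transform import Rotation as R
def proj(s,P):
    E=np.linalg.inv(s["extrinsics"]); P=np.atleast_2d(P)
    return cv2.projectPoints(P.astype(float),cv2.Rodrigues(E[:3,:3])[0],E[:3,3],s["intrinsics"],np.array(s["dist"]))[0][:,0]
def ray(s,px,z):
    u=cv2.undistortPoints(np.array([[px]],float),s["intrinsics"],np.array(s["dist"]))[0,0]
    d=s["extrinsics"][:3,:3]@np.array([u[0],u[1],1]); o=s["extrinsics"][:3,3]
    return o+d*(z-o[2])/d[2]
E
python3 - <<'E'
from h import *
import pickle
from bench import r
s=r.snapshot("top")
Z=lambda a:np.array(a)/4.6+[225,140]
cor=Z([[158,57],[628,172],[535,548],[66,430]])
B=np.array([[120,150,100],[120,-150,100],[-120,-150,100],[-120,150,100]])
def T(p,Q): 
    c,sn=np.cos(p[2]),np.sin(p[2]); return np.c_[c*Q[:,0]-sn*Q[:,1]+p[0], sn*Q[:,0]+c*Q[:,1]+p[1],Q[:,2]]
f=lambda p:(proj(s,T(p,B))-cor).ravel()
w=least_squares(f,[450,-30,-.25]); p=w.x; print(p,np.degrees(p[2]),w.fun)
# hatch: params hx,hy,angle
hc=Z([[82,285],[432,365],[465,185],[150,108]])
def H(q):
    hx,hy,a=q
    e=lambda d,y,z=0:[hx-d*np.cos(a)+z*np.sin(a),hy+y,111+d*np.sin(a)+z*np.cos(a)]
    return T(p,np.array([e(194,98),e(194,-98),e(6,-98),e(6,98),e(150,0,40)]))
g=lambda q:np.r_[(proj(s,H(q))-np.r_[hc,[Z([280,230])]])[[0,1,2,3,4]].ravel()]
v=least_squares(g,[90,40,1.]); print(v.x,np.degrees(v.x[2]),v.fun.reshape(-1,2)); print(H(v.x))
d=dict(p=p,q=v.x); pickle.dump(d,open("fit.pkl","wb"))
for n in((0,0),):
    pass
s2=r.snapshot("side"); print(proj(s2,H(v.x))); print(proj(s2,T(p,B)))
E
```

```text
[ 5.48122763e+02 -8.49789737e+01 -2.53341358e-01] -14.515390563926518 [-0.24608402 -0.77328721  0.54447722 -0.41911044  0.99079598  0.76446076
 -1.29229763  0.3679613 ]
[87.89284528 45.98635221  0.85373013] 48.915133570319576 [[-0.52732398 -0.15421773]
 [ 0.16148567  1.53500964]
 [-0.25902374  0.00901848]
 [ 0.11781785 -0.05059984]
 [ 0.49468573 -1.37004256]]
[[ 545.87617268   64.33656377  257.2249778 ]
 [ 496.7507219  -125.40718471  257.2249778 ]
 [ 616.35619961 -156.37354357  115.52242199]
 [ 665.48165038   33.37020491  115.52242199]
 [ 578.49333776  -45.33942347  250.34759719]]
[[264.86529071 181.90860768]
 [297.14982332 157.36909139]
 [269.04263031 183.39893865]
 [237.13113871 208.10434205]
 [267.104648   166.49180833]]
[[228.29100891 209.60936214]
 [275.43795786 173.8101781 ]
 [328.69173206 189.81322598]
 [286.26300308 231.29754491]]
```

```bash
cat >> h.py <<'E'
def box2w(b,p=(548.12,-84.98,-0.25334)):
    c,s=np.cos(p[2]),np.sin(p[2]); return np.array([c*b[0]-s*b[1]+p[0],s*b[0]+c*b[1]+p[1],b[2]])
def row(cur_pos,cur_rpy,pos,rpy):
    C=R.from_euler("xyz",cur_rpy,degrees=True); G=R.from_euler("xyz",rpy,degrees=True)
    d=C.inv().apply(np.array(pos)-cur_pos)/250; w=(C.inv()*G).as_rotvec()/np.pi
    return np.round(np.r_[d,w],4).tolist()
def rel(pos,rpy):
    from bench import r
    s=r.sense(); print("t",round(s["time"],2),"pos",s["tool_pos"].round(1),"rpy",s["tcp_rot"].round(2),"F",s["ft_force"].round(2),"gap",round(s["finger_gap"],1))
    print(row(s["tool_pos"],s["tcp_rot"],pos,rpy))
E
python3 - <<'E'
from h import *
c=[168.557,575.842,231.292]; y=[180,0,163.682]
print(row(c,y,[168.6,575.8,330],y))
print(row(c,y,[500,40,340],[180,0,75.5]))
E
```

```text
[-0.0002, -0.0001, -0.3948, 0.0, 0.0, 0.0]
[-1.8746, -1.6845, -0.4348, 0.0, -0.0, 0.4899]
```

```bash
python3 -m jog '[[0,0,-0.2,0,0,0],[0,0,-0.4,0,0,0],[-0.14,-0.12,-0.43,0,0,0.04],[-0.28,-0.25,-0.43,0,0,0.08],[-0.42,-0.37,-0.43,0,0,0.12],[-0.56,-0.5,-0.43,0,0,0.16],[-0.7,-0.62,-0.43,0,0,0.2],[-0.84,-0.75,-0.43,0,0,0.24],[-0.94,-0.84,-0.43,0,0,0.28],[-0.94,-0.84,-0.43,0,0,0.3]]' 0 30
python3 - <<'E'
from h import *
rel([500,40,340],[180,0,75.5])
E
```

```text
time: 1.25
tool_pos: [337.0, 305.1, 339.0]
tcp_rot: [179.9, 0.1, 109.1]
ft_force: [0.3, -0.4, -0.3]
finger_gap: -0.1
t 1.25 pos [337.  305.1 339. ] rpy [1.7995e+02 7.0000e-02 1.0914e+02] F [ 0.3  -0.38 -0.29] gap -0.1
[-1.2155, 0.2682, -0.0024, 0.0004, 0.0003, 0.1869]
```

```bash
python3 -m jog '[[-0.19,0.04,0,0,0,0.03],[-0.37,0.08,0,0,0,0.06],[-0.56,0.12,0,0,0,0.09],[-0.74,0.16,0,0,0,0.12],[-0.92,0.2,0,0,0,0.15],[-1,0.25,0,0,0,0.18],[-1,0.25,0,0,0,0.187],[-1,0.25,0,0,0,0.187]]'
python3 - <<'E'
from h import *
from bench import r
rel(box2w([-10,91,300]),[180,0,75.5])
for n in("wrist","side"):
    s=r.snapshot(n); cv2.imwrite(f"pics/{n}1.png",s["pixels"][:,:,::-1])
import pickle; pickle.dump(r.snapshot("wrist"),open("w1.pkl","wb"))
E
```

```text
time: 2.05
tool_pos: [478.0, 93.8, 338.5]
tcp_rot: [-179.9, -0.0, 76.0]
ft_force: [-0.6, 1.0, -0.7]
finger_gap: 0.3
t 2.05 pos [478.   93.8 338.5] rpy [-179.94   -0.     75.99] F [-0.64  0.97 -0.71] gap 0.3
[-0.2615, 0.4086, 0.1536, -0.0003, -0.0, 0.0027]
```

View pics/wrist1.png

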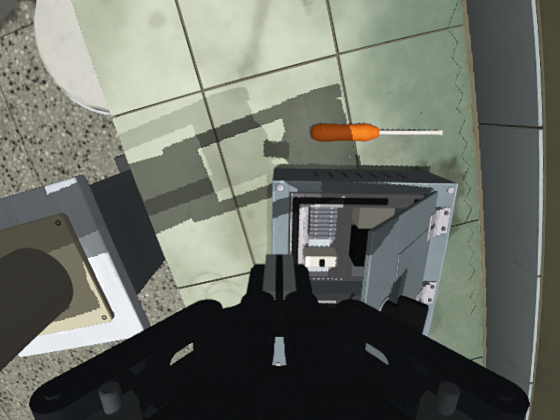

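View pics/side1.png

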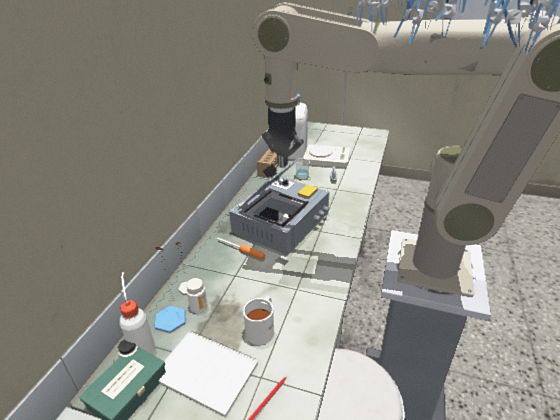

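Run:
```python
from h import *
import pickle
w=pickle.load(open("w1.pkl","rb"))
for a in (.80,.854,.9,.95,1.0):
    P=[box2w([88-d*np.cos(a),46+98,111+d*np.sin(a)]) for d in (6,194)]; print(a,proj(w,P).round(1).tolist())
print(proj(w,[box2w(b) for b in ([-120,150,100],[120,150,100])]))
a=w["pixels"][:,:,::-1][150:345,250:490]; cv2.imwrite("pics/w1z.png",cv2.resize(a,None,fx=3,fy=3,interpolation=cv2.INTER_CUBIC))
```

```text
0.8 [[437.6, 192.1], [361.2, 230.1]]
0.854 [[437.8, 192.1], [373.2, 233.4]]
0.9 [[438.1, 192.2], [384.2, 236.2]]
0.95 [[438.3, 192.2], [396.8, 239.2]]
1.0 [[438.6, 192.2], [410.1, 242.1]]
[[273.71762993 182.40213872]
 [459.33583461 185.14909664]]
```

View pics/w1z.png

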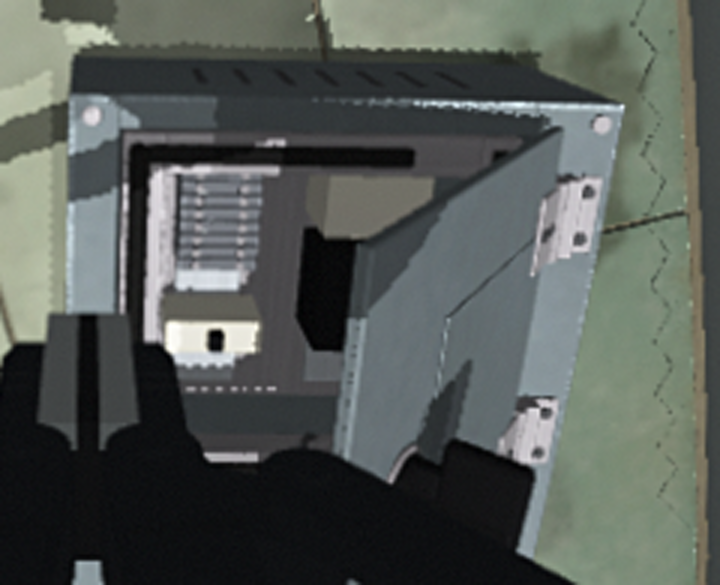

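The wrist picture shows the hatch's free left corner at (373,231). That agrees with the fit, which puts the hatch at about 0.85 rad. The wing is parallel to the free edge. Next I'll move above the outer face, left of the knob.

```bash
python3 -m jog '[[-0.1,0.16,0,0,0,0],[-0.2,0.32,0.05,0,0,0],[-0.26,0.408,0.1,0,0,0],[-0.26,0.408,0.2,0,0,0],[-0.26,0.408,0.3,0,0,0],[-0.26,0.408,0.3,0,0,0]]'
python3 - <<'E'
from h import *
for a in (.85,.7,.55,.4,.3,.22,.15,.1):
    print(a)
    b=[102-170*np.cos(a),91,111+170*np.sin(a)]; rel(box2w(b),[180,0,75.5])
E
```

```text
time: 2.8
tool_pos: [559.1, 7.3, 259.6]
tcp_rot: [-179.6, 0.1, 76.1]
ft_force: [0.4, -0.0, -0.7]
finger_gap: -0.3
0.85
t 2.8 pos [559.1   7.3 259.6] rpy [-1.796e+02  6.000e-02  7.614e+01] F [ 0.44 -0.05 -0.67] gap -0.3
[-0.0045, 0.0097, 0.0835, -0.0022, 0.0003, 0.0036]
0.7
t 2.8 pos [559.1   7.3 259.6] rpy [-1.796e+02  6.000e-02  7.614e+01] F [ 0.44 -0.05 -0.67] gap -0.3
[-0.0036, -0.0611, 0.1568, -0.0022, 0.0003, 0.0036]
0.55
t 2.8 pos [559.1   7.3 259.6] rpy [-1.796e+02  6.000e-02  7.614e+01] F [ 0.44 -0.05 -0.67] gap -0.3
[-0.0029, -0.1201, 0.2399, -0.0022, 0.0003, 0.0036]
0.4
t 2.8 pos [559.1   7.3 259.6] rpy [-1.796e+02  6.000e-02  7.614e+01] F [ 0.44 -0.05 -0.67] gap -0.3
[-0.0023, -0.1661, 0.3308, -0.0022, 0.0003, 0.0036]
0.3
t 2.8 pos [559.1   7.3 259.6] rpy [-1.796e+02  6.000e-02  7.614e+01] F [ 0.44 -0.05 -0.67] gap -0.3
[-0.0019, -0.189, 0.3948, -0.0022, 0.0003, 0.0036]
0.22
t 2.8 pos [559.1   7.3 259.6] rpy [-1.796e+02  6.000e-02  7.614e+01] F [ 0.44 -0.05 -0.67] gap -0.3
[-0.0017, -0.2026, 0.4475, -0.0022, 0.0003, 0.0036]
0.15
t 2.8 pos [559.1   7.3 259.6] rpy [-1.796e+02  6.000e-02  7.614e+01] F [ 0.44 -0.05 -0.67] gap -0.3
[-0.0016, -0.211, 0.4943, -0.0022, 0.0003, 0.0036]
0.1
t 2.8 pos [559.1   7.3 259.6] rpy [-1.796e+02  6.000e-02  7.614e+01] F [ 0.44 -0.05 -0.67] gap -0.3
[-0.0015, -0.215, 0.5281, -0.0022, 0.0003, 0.0036]
```

```bash
python3 -m jog '[[-0.004,0.01,0.03,0,0,0],[-0.004,0.01,0.06,0,0,0],[-0.004,0.01,0.083,0,0,0],[-0.004,-0.014,0.107,0,0,0],[-0.004,-0.037,0.132,0,0,0],[-0.004,-0.061,0.157,0,0,0],[-0.004,-0.061,0.157,0,0,0]]'
python3 - <<'E'
from h import *
from bench import r
for a in (.55,.4,.3):
    b=[102-170*np.cos(a),91,111+170*np.sin(a)]; rel(box2w(b),[180,0,75.5])
s=r.snapshot("wrist"); cv2.imwrite("pics/wrist2.png",s["pixels"][:,:,::-1])
s=r.snapshot("side"); a=s["pixels"][100:260,200:360,::-1];cv2.imwrite("pics/side2.png",cv2.resize(a,None,fx=3.5,fy=3.5,interpolation=cv2.INTER_CUBIC))
E
```

```text
time: 3.5
tool_pos: [545.1, 9.3, 223.5]
tcp_rot: [-179.9, 0.0, 76.0]
ft_force: [-0.0, -0.1, 0.2]
finger_gap: 0.1
t 3.5 pos [545.1   9.3 223.5] rpy [-1.7991e+02  1.0000e-02  7.6040e+01] F [-0.02 -0.05  0.21] gap 0.1
[0.0027, -0.0654, 0.0946, -0.0005, 0.0001, 0.003]
t 3.5 pos [545.1   9.3 223.5] rpy [-1.7991e+02  1.0000e-02  7.6040e+01] F [-0.02 -0.05  0.21] gap 0.1
[0.0032, -0.1118, 0.1853, -0.0005, 0.0001, 0.003]
t 3.5 pos [545.1   9.3 223.5] rpy [-1.7991e+02  1.0000e-02  7.6040e+01] F [-0.02 -0.05  0.21] gap 0.1
[0.0034, -0.135, 0.2492, -0.0005, 0.0001, 0.003]
```

View pics/wrist2.png

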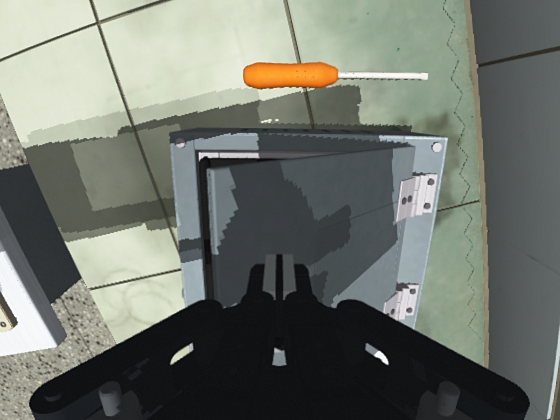

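View pics/side2.png

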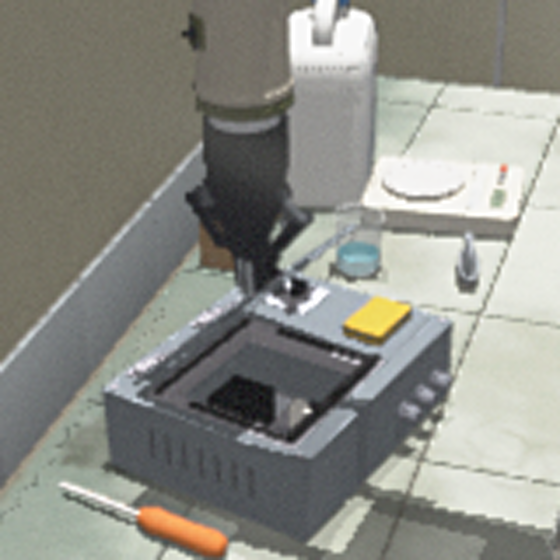

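The wrist view puts the free left corner at (210,165), so the hatch is swinging down under the fingers. The side view shows no contact with anything else. I'll carry on along the arc.

```bash
python3 -m jog '[[0,-0.02,0.03,0,0,0],[0,-0.042,0.062,0,0,0],[0,-0.065,0.095,0,0,0],[0,-0.08,0.125,0,0,0],[0,-0.096,0.155,0,0,0],[0,-0.112,0.185,0,0,0],[0,-0.124,0.217,0,0,0],[0,-0.135,0.249,0,0,0],[0,-0.135,0.249,0,0,0]]'
python3 - <<'E'
from h import *
from bench import r
for a in (.22,.15,.1,.07):
    b=[102-170*np.cos(a),91,111+170*np.sin(a)]; rel(box2w(b),[180,0,75.5])
s=r.snapshot("wrist"); cv2.imwrite("pics/wrist3.png",s["pixels"][:,:,::-1])
for a in (.2,.25,.3,.35,.4):
    P=[box2w([88-d*np.cos(a),46+98,111+d*np.sin(a)]) for d in (6,194)]; print(a,proj(s,P).round(1).tolist())
E
```

```text
time: 4.5
tool_pos: [512.4, 17.2, 160.5]
tcp_rot: [-179.8, 0.0, 76.0]
ft_force: [-0.6, 0.1, 0.8]
finger_gap: -0.1
t 4.5 pos [512.4  17.2 160.5] rpy [-1.7985e+02  3.0000e-02  7.6020e+01] F [-0.63  0.11  0.79] gap -0.1
[0.0044, -0.0145, 0.0496, -0.0009, 0.0002, 0.0029]
t 4.5 pos [512.4  17.2 160.5] rpy [-1.7985e+02  3.0000e-02  7.6020e+01] F [-0.63  0.11  0.79] gap -0.1
[0.0045, -0.0231, 0.0964, -0.0009, 0.0002, 0.0029]
t 4.5 pos [512.4  17.2 160.5] rpy [-1.7985e+02  3.0000e-02  7.6020e+01] F [-0.63  0.11  0.79] gap -0.1
[0.0046, -0.0273, 0.1302, -0.0009, 0.0002, 0.0029]
t 4.5 pos [512.4  17.2 160.5] rpy [-1.7985e+02  3.0000e-02  7.6020e+01] F [-0.63  0.11  0.79] gap -0.1
[0.0046, -0.029, 0.1505, -0.0009, 0.0002, 0.0029]
0.2 [[503.4, 155.8], [196.6, 159.4]]
0.25 [[503.8, 155.8], [196.0, 162.3]]
0.3 [[504.2, 155.9], [196.5, 165.4]]
0.35 [[504.6, 155.9], [198.2, 169.0]]
0.4 [[505.1, 156.0], [201.5, 173.1]]
```

View pics/wrist3.png

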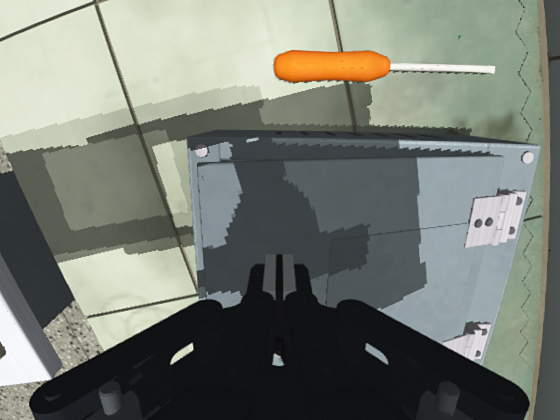

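The free corner is now at (197,165), which corresponds to about 0.3 rad. I'll keep closing in short steps and watch the force.

```bash
python3 -m jog '[[0,-0.007,0.025,0,0,0],[0,-0.014,0.05,0,0,0],[0,-0.018,0.07,0,0,0],[0,-0.023,0.09,0,0,0],[0,-0.025,0.105,0,0,0],[0,-0.025,0.105,0,0,0]]'; python3 -m jog '[[0,0,0.005,0,0,0],[0,0,0.01,0,0,0],[0,0,0.015,0,0,0],[0,0,0.02,0,0,0],[0,0,0.02,0,0,0]]'
```

```text
time: 5.15
tool_pos: [506.9, 18.6, 135.1]
tcp_rot: [-179.9, 0.0, 76.0]
ft_force: [-1.1, 0.7, -0.5]
finger_gap: -0.1
time: 5.65
tool_pos: [507.5, 18.6, 130.9]
tcp_rot: [-180.0, 0.0, 76.0]
ft_force: [-1.0, 0.1, -0.2]
finger_gap: 0.1
```

```bash
python3 -m jog '[[0,0,0.006,0,0,0],[0,0,0.012,0,0,0],[0,0,0.018,0,0,0],[0,0,0.018,0,0,0]]'
python3 -m jog '[[0,0,0.004,0,0,0],[0,0,0.008,0,0,0],[0,0,0.012,0,0,0],[0,0,0.012,0,0,0]]';python3 - <<'E'
from h import *
from bench import r
s=r.snapshot("wrist"); cv2.imwrite("pics/wrist4.png",s["pixels"][:,:,::-1])
E
```

```text
time: 6.05
tool_pos: [507.4, 18.6, 126.2]
tcp_rot: [-180.0, 0.0, 76.0]
ft_force: [0.7, -1.4, -0.0]
finger_gap: -0.3
time: 6.45
tool_pos: [507.5, 18.6, 123.4]
tcp_rot: [-180.0, 0.0, 76.0]
ft_force: [-0.4, 0.9, 0.5]
finger_gap: -0.2
```

View pics/wrist4.png

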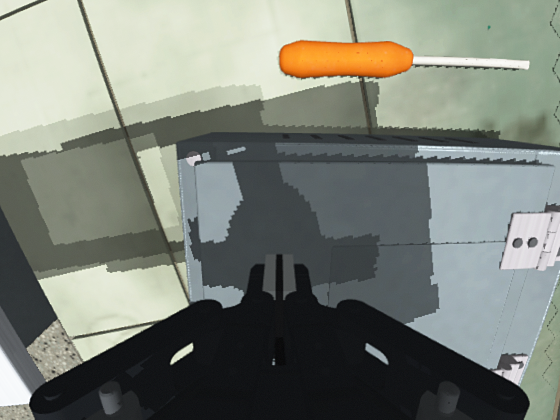

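```bash
for i in 1; do python3 -m jog '[[0,0,0.004,0,0,0],[0,0,0.008,0,0,0],[0,0,0.008,0,0,0]]'; done; python3 -m jog '[[0,0,0.004,0,0,0],[0,0,0.008,0,0,0],[0,0,0.008,0,0,0]]'
```

```text
time: 6.8
tool_pos: [507.5, 18.6, 121.4]
tcp_rot: [-180.0, 0.0, 76.0]
ft_force: [-0.3, -0.8, 1.0]
finger_gap: -0.0
time: 7.1
tool_pos: [507.5, 18.6, 119.3]
tcp_rot: [-180.0, 0.0, 76.0]
ft_force: [0.4, 0.2, 0.1]
finger_gap: -0.3
```

```bash
python3 -m jog '[[0,0,-0.1,0,0,0],[0,0,-0.25,0,0,0],[0,0,-0.42,0,0,0],[0,0,-0.42,0,0,0]]' 1
python3 - <<'E'
from h import *
rel([501,-25.3,225],[180,0,75.5])
E
```

```text
time: 7.5
tool_pos: [511.1, 18.4, 231.8]
tcp_rot: [179.4, -0.1, 76.0]
ft_force: [0.4, -0.3, 0.9]
finger_gap: 58.0
t 7.5 pos [511.1  18.4 231.8] rpy [ 1.7938e+02 -1.1000e-01  7.6020e+01] F [ 0.36 -0.29  0.87] gap 58.0
[-0.1793, 0.0029, 0.0268, 0.0035, -0.0006, 0.0029]
```

```bash
python3 -m jog '[[-0.1,0.01,0,0,0,0.002],[-0.177,0.017,0,0,0,0.003],[-0.177,0.017,0,0,0,0.003],[-0.177,0.017,0,0,0,0.003]]' 1
python3 - <<'E'
from h import *
from bench import r
rel([501,-25.3,225],[180,0,75.5])
s=r.snapshot("wrist"); cv2.imwrite("pics/wrist5.png",s["pixels"][:,:,::-1])
import pickle; pickle.dump(s,open("w5.pkl","wb"))
t=r.snapshot("top"); pickle.dump(t,open("t5.pkl","wb")); cv2.imwrite("pics/top5.png",cv2.resize(t["pixels"][140:270,225:375,::-1],None,fx=4.6,fy=4.6,interpolation=cv2.INTER_CUBIC))
a=.05
P=[box2w([88-150+z*a-0*dy,46+dy,111+150*a+z]) for z in (40,6) for dy in (-24,0,24)]
print(proj(s,P).round(1).tolist()); print(proj(t,P).round(1).tolist())
print(proj(s,[s0 for s0 in [r.sense()["tool_pos"]]]))
E
```

```text
time: 7.9
tool_pos: [500.9, -25.4, 224.3]
tcp_rot: [-180.0, -0.0, 75.4]
ft_force: [0.0, 0.2, -0.1]
finger_gap: 85.4
t 7.9 pos [500.9 -25.4 224.3] rpy [-1.7999e+02 -2.0000e-02  7.5420e+01] F [ 0.03  0.23 -0.05] gap 85.4
[0.0004, 0.0002, -0.003, -0.0001, -0.0001, -0.0004]
[[280.2, 254.9], [280.2, 224.5], [280.2, 192.0], [278.0, 237.5], [277.9, 210.4], [277.9, 181.8]]
[[287.7, 223.3], [279.1, 221.1], [270.4, 218.9], [287.5, 224.4], [279.0, 222.3], [270.6, 220.1]]
[[279.40028427 267.21063271]]
```

View pics/wrist5.png

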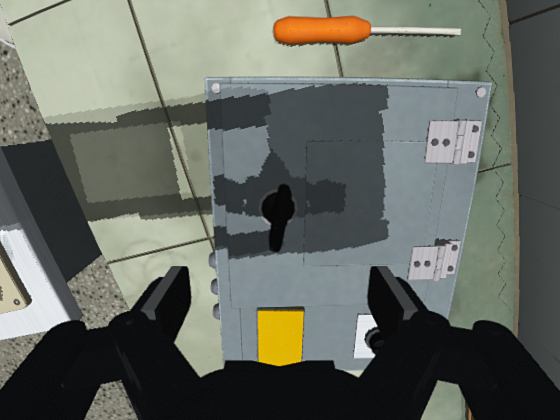

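View pics/top5.png

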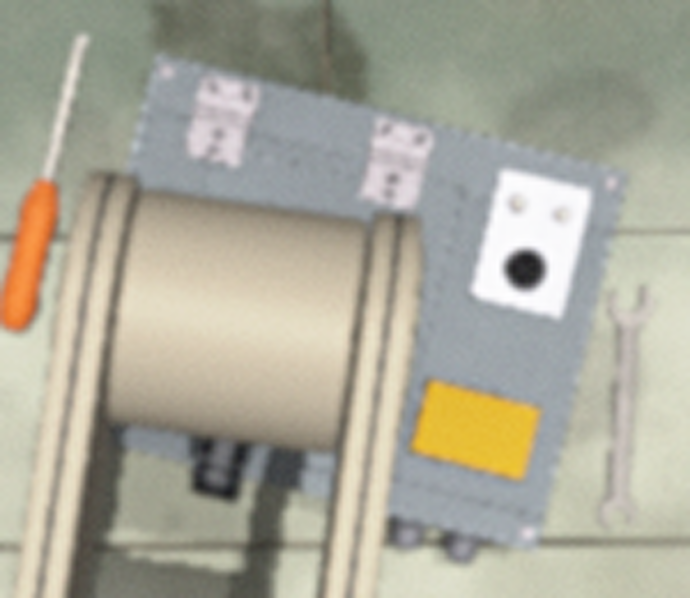

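Run:
```python
import pickle,cv2,numpy as np
s=pickle.load(open("w5.pkl","rb"))
a=s["pixels"][160:270,230:340,::-1].astype(float); a=np.clip(a*2,0,255)**.8*2.9
cv2.imwrite("pics/w5z.png",cv2.resize(np.clip(a,0,255).astype("uint8"),None,fx=5.4,fy=5.4,interpolation=cv2.INTER_NEAREST))
```

```text
(no output)
```

View pics/w5z.png

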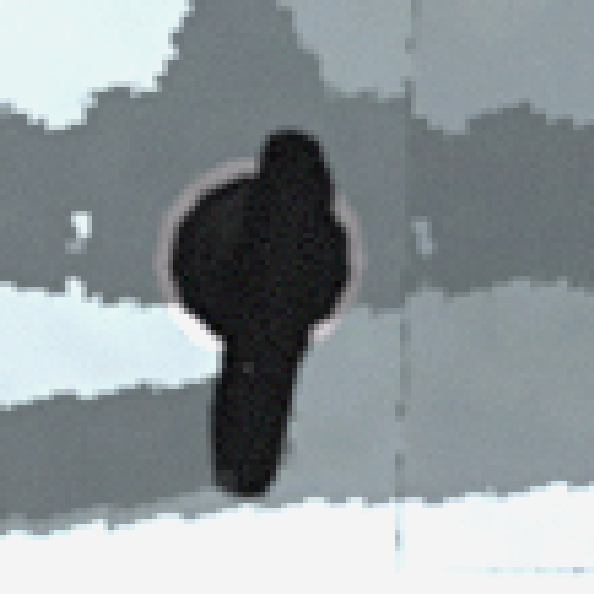

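The zoomed view shows the wing running from (284,184) to (275,252). That is about 9° clockwise of parallel, and it sits within about 2 mm of the prediction. I'll line up with the blade and descend with the jaws open.

Run:
```python
from h import *
print(box2w([-60.6,48,0]))
rel([501.4,-23.4,160],[180,0,66.5]); rel([501.4,-23.4,131],[180,0,66.5])
```

```text
[501.48496976 -23.32341921   0.        ]
t 8.0 pos [501.  -24.8 224.3] rpy [-1.7998e+02 -2.0000e-02  7.5500e+01] F [ 0.86 -0.16  0.52] gap 85.4
[0.0057, 0.0002, 0.2572, -0.0001, -0.0001, 0.05]
t 8.0 pos [501.  -24.8 224.3] rpy [-1.7998e+02 -2.0000e-02  7.5500e+01] F [ 0.86 -0.16  0.52] gap 85.4
[0.0057, 0.0003, 0.3732, -0.0001, -0.0001, 0.05]
```

```bash
python3 -m jog '[[0.007,0,0.08,0,0,0.03],[0.007,0,0.16,0,0,0.05],[0.007,0,0.22,0,0,0.05],[0.007,0,0.28,0,0,0.05],[0.007,0,0.33,0,0,0.05],[0.007,0,0.37,0,0,0.05],[0.007,0,0.37,0,0,0.05]]' 1 20
python3 - <<'E'
from h import *
from bench import r
rel([501.4,-23.4,131],[180,0,66.5])
s=r.snapshot("wrist"); cv2.imwrite("pics/wrist6.png",s["pixels"][:,:,::-1])
E
```

```text
time: 8.7
tool_pos: [500.4, -23.5, 130.3]
tcp_rot: [-179.9, 0.0, 66.5]
ft_force: [0.2, -0.0, -0.3]
finger_gap: 85.7
t 8.7 pos [500.4 -23.5 130.3] rpy [-1.7985e+02  4.0000e-02  6.6510e+01] F [ 0.23 -0.03 -0.29] gap 85.7
[0.0018, 0.0034, -0.0027, -0.0008, 0.0002, 0.0001]
```

View pics/wrist6.png

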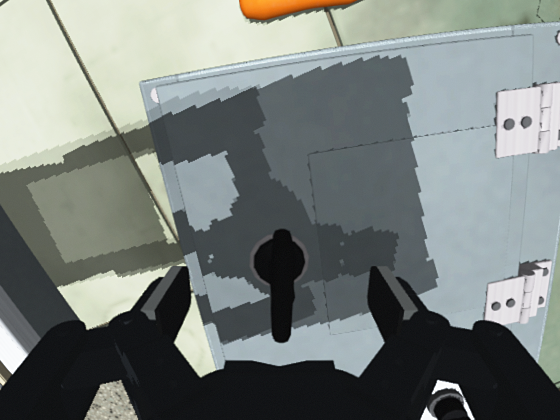

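The blade is vertical in the image at column 283, and the jaw centre is at about column 279. The jaws are therefore aligned but about 2 mm off centre. I'll shift over and close gently.

```bash
python3 -m jog '[[0,0.007,0,0,0,0],[0,0.007,0,0,0,0],[0,0.007,0,0,0,0],[0,0.007,0,0,0,0],[0,0.007,0,0,0,0],[0,0.007,0,0,0,0],[0,0.007,0,0,0,0]]' 0 20
python3 - <<'E'
from bench import r
s=r.sense();print(s["ft_force"],s["wrist_torque"],s["finger_gap"])
import cv2
s=r.snapshot("wrist"); cv2.imwrite("pics/wrist7.png",s["pixels"][:,:,::-1])
E
```

```text
time: 9.45
tool_pos: [501.3, -23.8, 131.0]
tcp_rot: [-179.8, 0.0, 66.5]
ft_force: [-4.8, 2.3, -1.2]
finger_gap: 9.2
[-4.81602459  2.3406828  -1.23608803] [ 0.43859901  1.07200719 -0.13372606] 9.161876440653277
```

View pics/wrist7.png

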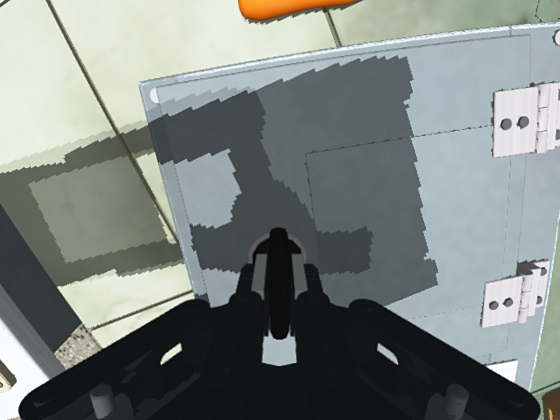

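The blade is gripped at 9.2 mm and centred. There is about 5 N of side load, which I'll relieve. Then I'll grip more firmly and press in small steps.

```bash
python3 -m jog '[[0,-0.003,0,0,0,0],[0,-0.003,0,0,0,0],[0,-0.003,0,0,0,0]]' 0 60
python3 -m jog '[[0,0,0.004,0,0,0],[0,0,0.008,0,0,0],[0,0,0.008,0,0,0]]'
python3 -c "
from bench import r
s=r.sense();print(s['ft_force'],s['wrist_torque'],s['finger_gap'])"
```

```text
time: 9.8
tool_pos: [501.1, -23.7, 130.9]
tcp_rot: [-179.8, 0.0, 66.5]
ft_force: [-4.5, 1.8, -7.0]
finger_gap: 7.5
time: 10.1
tool_pos: [501.0, -23.7, 129.3]
tcp_rot: [-179.8, 0.0, 66.5]
ft_force: [-6.3, 3.0, -3.0]
finger_gap: 7.8
[-6.2837724   3.00168892 -3.04465533] [ 0.71313718  1.474772   -0.06106764] 7.791377025834208
```

```bash
python3 -m jog '[[0,-0.004,0.004,0,0,0],[0,-0.008,0.008,0,0,0],[0,-0.008,0.008,0,0,0]]'
python3 -c "
from bench import r
s=r.sense();print(s['ft_force'],s['wrist_torque'],s['finger_gap'])"
python3 -m jog '[[0,-0.001,0.004,0,0,0],[0,-0.002,0.008,0,0,0],[0,-0.002,0.008,0,0,0]]'
python3 -c "
from bench import r
s=r.sense();print(s['ft_force'],s['wrist_torque'],s['finger_gap'])"
```

```text
time: 10.4
tool_pos: [500.8, -23.5, 128.3]
tcp_rot: [179.9, 0.0, 66.5]
ft_force: [-2.5, -0.0, -3.1]
finger_gap: 7.8
[-2.51469374 -0.03023824 -3.11005843] [ 0.18548932  0.55655754 -0.09316172] 7.840272156984594
time: 10.7
tool_pos: [500.6, -23.5, 126.5]
tcp_rot: [179.9, 0.0, 66.5]
ft_force: [-2.7, -2.4, -0.4]
finger_gap: 7.8
[-2.71814465 -2.41442218 -0.38557963] [-0.27256529  0.22597818  0.0300394 ] 7.762104699026483
```

```bash
for k in 1; do python3 -m jog '[[0,-0.001,0.004,0,0,0],[0,-0.002,0.008,0,0,0],[0,-0.002,0.008,0,0,0]]'; done
python3 -m jog '[[0,-0.001,0.004,0,0,0],[0,-0.002,0.008,0,0,0],[0,-0.002,0.008,0,0,0]]'
python3 -c "
from bench import r
s=r.sense();print(s['ft_force'],s['wrist_torque'],s['finger_gap'])"
```

```text
time: 11.0
tool_pos: [500.5, -23.3, 124.9]
tcp_rot: [179.9, -0.0, 66.5]
ft_force: [-1.4, -4.3, 3.5]
finger_gap: 7.8
time: 11.3
tool_pos: [500.2, -23.3, 123.3]
tcp_rot: [179.8, 0.0, 66.5]
ft_force: [-2.6, -5.3, 8.2]
finger_gap: 7.8
[-2.6246547  -5.27574482  8.22630559] [-0.72550404  0.13764456 -0.03887072] 7.828438870914011
```

```bash
python3 -m jog '[[-0.002,0,0.004,0,0,0],[-0.004,0,0.007,0,0,0],[-0.004,0,0.007,0,0,0]]'
python3 -c "
from bench import r
s=r.sense();print(s['ft_force'],s['wrist_torque'],s['finger_gap'])"
python3 -m jog '[[-0.002,0,0.004,0,0,0],[-0.004,0,0.004,0,0,0],[-0.004,0,0.004,0,0,0]]'
python3 -c "
from bench import r
s=r.sense();print(s['ft_force'],s['wrist_torque'],s['finger_gap'])"
```

```text
time: 11.6
tool_pos: [500.1, -23.4, 122.2]
tcp_rot: [179.8, -0.1, 66.5]
ft_force: [-3.8, 0.3, 11.9]
finger_gap: 7.7
[-3.78988618  0.33692729 11.90640893] [-0.0111758   0.23404478 -0.09092311] 7.713827505648283
time: 11.9
tool_pos: [500.1, -23.5, 121.6]
tcp_rot: [179.8, -0.2, 66.5]
ft_force: [-4.6, 4.6, 13.2]
finger_gap: 8.1
[-4.55314611  4.55135227 13.16289671] [ 0.70042157  0.1023964  -0.02253034] 8.064672925541581
```

```bash
python3 -m jog '[[0.002,-0.002,0.003,0,0,0],[0.004,-0.003,0.006,0,0,0],[0.004,-0.003,0.006,0,0,0]]'
python3 -m jog '[[0,0,0.001,0,0,0]]'
python3 -c "
from bench import r
s=r.sense();print(s['ft_force'],s['wrist_torque'],s['finger_gap'])"
```

```text
time: 12.2
tool_pos: [500.0, -23.3, 120.7]
tcp_rot: [179.7, -0.1, 66.5]
ft_force: [-6.7, -1.7, 17.8]
finger_gap: 8.0
time: 12.3
tool_pos: [500.1, -23.3, 120.7]
tcp_rot: [179.7, -0.1, 66.5]
ft_force: [-8.0, 0.4, 20.9]
finger_gap: 7.5
[-8.00338526  0.39062081 20.87320606] [-0.14250861  0.55851534 -0.07068722] 7.527557313381021
```

```bash
python3 -m jog '[[0,-0.002,-0.001,0,0,0],[0,-0.002,-0.001,0,0,0]]'; python3 -m jog '[[0,0,0,0,0,0]]'; python3 -m jog '[[0,0,0,0,0,0]]'
```

```text
time: 12.5
tool_pos: [500.0, -23.3, 120.8]
tcp_rot: [179.7, -0.1, 66.5]
ft_force: [-3.9, -1.5, 16.9]
finger_gap: 7.7
time: 12.6
tool_pos: [500.0, -23.3, 120.8]
tcp_rot: [179.7, -0.1, 66.5]
ft_force: [-4.3, -1.1, 16.1]
finger_gap: 7.7
time: 12.7
tool_pos: [500.0, -23.3, 120.8]
tcp_rot: [179.7, -0.1, 66.5]
ft_force: [-3.6, -0.9, 16.7]
finger_gap: 7.9
```

```bash
python3 -m jog '[[0,0,0.003,0,0,0],[0,0,0.003,0,0,0]]'; python3 -m jog '[[0,0,0,0,0,0]]'; python3 -m jog '[[0,0,0,0,0,0]]'
```

```text
time: 12.9
tool_pos: [500.0, -23.3, 120.4]
tcp_rot: [179.7, -0.1, 66.5]
ft_force: [-6.6, -0.6, 19.3]
finger_gap: 8.2
time: 13.0
tool_pos: [500.0, -23.3, 120.4]
tcp_rot: [179.7, -0.1, 66.5]
ft_force: [-6.8, -1.1, 18.7]
finger_gap: 8.1
time: 13.1
tool_pos: [500.0, -23.3, 120.4]
tcp_rot: [179.7, -0.1, 66.5]
ft_force: [-6.4, -1.2, 19.1]
finger_gap: 7.9
```

Down force is steady at about 19 N, inside the 17–20 N window. Now I'll turn clockwise in stages, watching moment and force.

```bash
python3 -m jog '[[0,0,0,0,0,0.014],[0,0,0,0,0,0.028],[0,0,0,0,0,0.042],[0,0,0,0,0,0.056],[0,0,0,0,0,0.056]]'; python3 -c "
from bench import r
s=r.sense();print(s['ft_force'],s['wrist_torque'],s['finger_gap'])"
python3 -m jog '[[0,0,0,0,0,0.014],[0,0,0,0,0,0.028],[0,0,0,0,0,0.042],[0,0,0,0,0,0.056],[0,0,0,0,0,0.056]]'; python3 -c "
from bench import r
s=r.sense();print(s['ft_force'],s['wrist_torque'],s['finger_gap'])"
```

```text
time: 13.6
tool_pos: [500.0, -23.3, 120.4]
tcp_rot: [179.7, -0.1, 56.3]
ft_force: [-6.0, -1.1, 19.5]
finger_gap: 7.7
[-6.02644994 -1.11336375 19.53287836] [-0.29206549  0.25839235 -0.03254098] 7.74017448524385
time: 14.1
tool_pos: [500.0, -23.3, 120.4]
tcp_rot: [179.7, -0.2, 46.2]
ft_force: [-7.1, -1.0, 19.3]
finger_gap: 7.9
[-7.06475479 -0.99581048 19.28309831] [-0.4013128   0.32123916 -0.07471973] 7.923448707673128
```

The wing is at about 29° (0.51 rad) with only about 0.07 N m of turning moment, so the tongue is past the edge. Continuing.

```bash
python3 -m jog '[[0,0,0,0,0,0.018],[0,0,0,0,0,0.036],[0,0,0,0,0,0.054],[0,0,0,0,0,0.072],[0,0,0,0,0,0.09],[0,0,0,0,0,0.108],[0,0,0,0,0,0.108]]'; python3 -c "
from bench import r
s=r.sense();print(s['ft_force'],s['wrist_torque'],s['finger_gap'])"
python3 -m jog '[[0,0,0,0,0,0.018],[0,0,0,0,0,0.036],[0,0,0,0,0,0.054],[0,0,0,0,0,0.072],[0,0,0,0,0,0.09],[0,0,0,0,0,0.108],[0,0,0,0,0,0.108]]'; python3 -c "
from bench import r
s=r.sense();print(s['ft_force'],s['wrist_torque'],s['finger_gap'])"
```

```text
time: 14.8
tool_pos: [499.9, -23.3, 120.4]
tcp_rot: [179.8, -0.3, 26.8]
ft_force: [-6.9, -2.0, 20.1]
finger_gap: 7.8
[-6.9372367  -1.96386247 20.11209452] [-0.43026203  0.37892879 -0.05483167] 7.841678528259528
time: 15.5
tool_pos: [499.7, -23.2, 120.3]
tcp_rot: [179.9, -0.3, 7.3]
ft_force: [-7.9, -0.3, 20.4]
finger_gap: 7.5
[-7.90296225 -0.3073614  20.3520665 ] [-0.30682966  0.52980639 -0.02214108] 7.470625182597938
```

```bash
python3 -m jog '[[0,0,-0.002,0,0,0.016],[0,0,-0.002,0,0,0.032],[0,0,-0.002,0,0,0.048],[0,0,-0.002,0,0,0.064],[0,0,-0.002,0,0,0.08],[0,0,-0.002,0,0,0.096],[0,0,-0.002,0,0,0.096]]'; python3 -c "
from bench import r
s=r.sense();print(s['ft_force'],s['wrist_torque'],s['finger_gap'])"
python3 -m jog '[[0,0,0,0,0,0.006],[0,0,0,0,0,0.011],[0,0,0,0,0,0.011]]'; python3 -c "
from bench import r
s=r.sense();print(s['ft_force'],s['wrist_torque'],s['finger_gap'])"
```

```text
time: 16.2
tool_pos: [499.7, -23.1, 120.4]
tcp_rot: [-180.0, -0.3, -9.9]
ft_force: [-5.8, 0.3, 17.8]
finger_gap: 8.2
[-5.76043709  0.2698608  17.77556609] [-0.25077918  0.31098776 -0.09348604] 8.199183829892284
time: 16.5
tool_pos: [499.6, -23.1, 120.4]
tcp_rot: [-180.0, -0.3, -11.8]
ft_force: [-6.6, -0.5, 17.0]
finger_gap: 7.7
[-6.62921317 -0.46781221 16.98344836] [-0.25511507  0.260659   -0.04115646] 7.716096728778161
```

```bash
python3 -m jog '[[0,0,0.001,0,0,0.006],[0,0,0.001,0,0,0.011],[0,0,0.001,0,0,0.011]]'; python3 -c "
from bench import r
import cv2
s=r.sense();print(s['ft_force'],s['wrist_torque'],s['finger_gap'])
s=r.snapshot('wrist'); cv2.imwrite('pics/wrist8.png',s['pixels'][:,:,::-1])"
```

```text
time: 16.8
tool_pos: [499.7, -23.1, 120.4]
tcp_rot: [-180.0, -0.3, -13.8]
ft_force: [-7.1, -0.4, 19.0]
finger_gap: 7.7
[-7.14916438 -0.35069806 19.03313407] [-0.22846069  0.55973053 -0.07083625] 7.7352897625454995
```

View pics/wrist8.png

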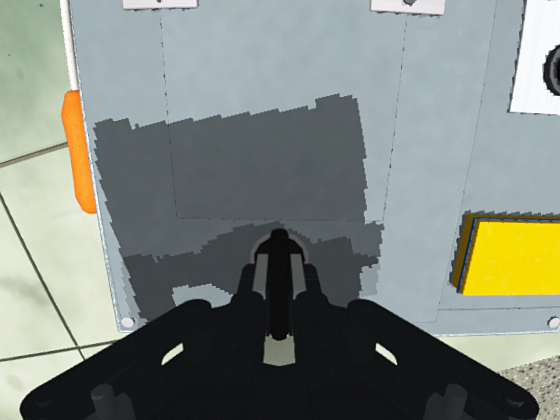

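The wing now looks square to the hatch, with no hard stop felt yet. I'll feel for the stop in 1° steps.

```bash
python3 -m jog '[[0,0,0,0,0,0.003],[0,0,0,0,0,0.006],[0,0,0,0,0,0.006]]'; python3 -c "
from bench import r
s=r.sense();print(s['ft_force'],s['wrist_torque'],s['finger_gap'])"
python3 -m jog '[[0,0,0,0,0,0.003],[0,0,0,0,0,0.006],[0,0,0,0,0,0.006]]'; python3 -c "
from bench import r
s=r.sense();print(s['ft_force'],s['wrist_torque'],s['finger_gap'])"
```

```text
time: 17.15
tool_pos: [499.6, -23.0, 120.4]
tcp_rot: [-179.9, -0.3, -14.9]
ft_force: [-6.9, -0.4, 18.6]
finger_gap: 7.8
[-6.91313912 -0.40059548 18.56093708] [-0.26307312  0.53471143  0.01508051] 7.784566960166873
time: 17.45
tool_pos: [499.7, -23.0, 120.4]
tcp_rot: [-179.9, -0.3, -15.9]
ft_force: [-7.3, -0.6, 18.7]
finger_gap: 8.0
[-7.28887284 -0.55093247 18.68954845] [-0.20893001  0.50129776  0.48910067] 7.951082140265425
```

The moment jumped to 0.49 N m at yaw −15.9°, so that is the stop. I'll back off 1°, ease the down force while still holding, then open.

```bash
python3 -m jog '[[0,0,0,0,0,-0.005],[0,0,0,0,0,-0.005]]'; python3 -c "
from bench import r
s=r.sense();print(s['ft_force'],s['wrist_torque'],s['finger_gap'])"
python3 -m jog '[[0,0,-0.004,0,0,0],[0,0,-0.008,0,0,0],[0,0,-0.012,0,0,0],[0,0,-0.012,0,0,0]]'; python3 -c "
from bench import r
s=r.sense();print(s['ft_force'],s['wrist_torque'],s['finger_gap'])"
```

```text
time: 17.65
tool_pos: [499.7, -23.0, 120.4]
tcp_rot: [-180.0, -0.3, -15.0]
ft_force: [-6.1, -1.0, 18.8]
finger_gap: 7.8
[-6.08900681 -0.95431199 18.84433949] [-0.24579721  0.42181865  0.18111799] 7.77489176102529
time: 18.05
tool_pos: [499.3, -23.0, 121.0]
tcp_rot: [-179.9, -0.2, -15.0]
ft_force: [5.5, -0.4, -0.1]
finger_gap: 7.8
[ 5.48261867 -0.375224   -0.07258547] [-0.36394708 -1.58289458  0.16172184] 7.813757569721052
```

```bash
python3 -m jog '[[0,0,0,0,0,0],[0,0,0,0,0,0],[0,0,0,0,0,0],[0,0,0,0,0,0],[0,0,0,0,0,0],[0,0,0,0,0,0]]' 1
python3 -m jog '[[0,0,-0.06,0,0,0],[0,0,-0.15,0,0,0],[0,0,-0.3,0,0,0],[0,0,-0.4,0,0,0],[0,0,-0.5,0,0,0],[0,0,-0.5,0,0,0]]'
python3 - <<'E'
from bench import r
import cv2,pickle
s=r.snapshot('wrist'); cv2.imwrite('pics/wrist9.png',s['pixels'][:,:,::-1]); pickle.dump(s,open("w9.pkl","wb"))
s=r.snapshot('side'); cv2.imwrite('pics/side9.png',cv2.resize(s['pixels'][165:270,210:340,::-1],None,fx=5.5,fy=5.5,interpolation=cv2.INTER_CUBIC))
E
```

```text
time: 18.65
tool_pos: [497.5, -23.1, 120.2]
tcp_rot: [180.0, 0.0, -15.1]
ft_force: [0.0, 0.6, 0.7]
finger_gap: 85.8
time: 19.25
tool_pos: [499.9, -23.4, 251.2]
tcp_rot: [-179.9, -0.5, -15.1]
ft_force: [-1.0, -0.6, 1.6]
finger_gap: 85.5
```

View pics/wrist9.png

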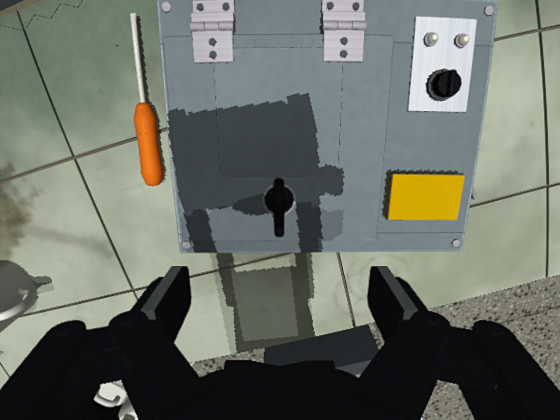

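View pics/side9.png

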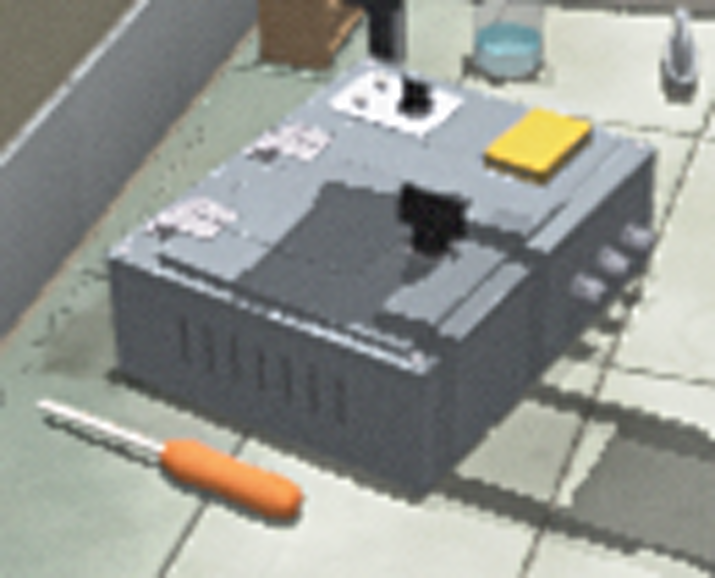

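The wrist view shows the wing running from (280,182) to (279,236), square to the hatch's front edge. The side view shows the hatch flush and shut with the gripper clear. The screwdriver and carton are unmoved.

Run:
```python
from bench import r
s=r.sense();print(s["time"],s["ft_force"])
print(r.hand_in())
```

```text
19.35 [-0.48143621 -0.7978935  -0.56932748]
the job is handed in; nothing more can be done
None
```

I closed and locked the hatch and handed the job in at 19.4 s. The hand-in gives no verdict, so this rests on my own checks.

- **Closing:** I swung the hatch down with the closed fingertips to about 0.05 rad, just above the seal. I then gripped the wing, which started about 9° clockwise rather than at exactly 0.
- **Pressing and turning:** I held 17–20 N on the knob while turning it. There was one 20.9 N reading before the turn and about 20.4 N briefly during it, both above the 17–20 N target. The knob turned freely to its stop, where I measured about 0.5 N m. I then backed off about 1° and eased the down force before letting go.
- **Locked:** The down force went from about 19 N to about 0 when the tool rose only 0.6 mm, and after release the hatch stayed flush. I took this as the tongue holding; I could not see the tongue itself.
- **Last pictures:** The wing stands square to the front edge. The screwdriver and carton look where they were, and the side view shows the beaker unmoved. I did not check the other bystanders individually afterwards, but the arm did not go near them.
- **Disagreement:** While gripping and pressing there was 5–8 N of side load, from small misalignment, which I only partly relieved. The finger gap read about 7.8 mm on the 9 mm blade.

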